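# Draw the orange-capped tube from the slant stand and hold it upright

## Task

The tall wipes carton has been left in front of the slant stand: first set it down, upright and let go, wholly on the blue mat. Then draw the orange-capped tube out of the stand, turn it upright with the cap on top, and finish while still holding it up like that in the gripper, at least 15 cm of air between its bottom end and the worktop. Leave the other two tubes in their holes, do not knock the carton over, and do not disturb the white reagent bottle with the green cap.

Things in the scene. Friction and masses are not known exactly. Their poses are not given: they have to be found in the camera images.
- slant_stand: fixed stand: white block on a grey foot (x -35 to +65 mm, y +-81 mm), 83 mm high, with three square blind holes, 15 mm wide, 50 mm deep, at y = -50, 0, +50 mm. They open to the front (-x) and lean 50 degrees from vertical: the way out of a hole is (-0.766, 0, 0.643) in the stand's frame. Origin at worktop level, z up, yaw up to 0.3 rad
- stand_mouth (a point): centre of the middle hole's mouth, 63 mm above the worktop and 11 mm in front (-x) of the stand's origin; the hole's bottom lies 50 mm deeper along its axis. A magnifier lamp's boom hangs 0.33 m above the table, straight from x 0.5, y -0.25 to x 0.8, y 0.06: turn the tube in the open space in front
- tube_orange: the tube to draw: white round tube 12 mm in diameter with an orange cap (16.4 mm in diameter, 16 mm long), 103 mm long in all, about 20 g, standing loosely in any one of the three holes. Origin at the centre of its bottom end, z axis along the tube to the cap; the cap covers z = 0.086 to 0.102. The outer 53 mm stand out of the block.
- tube_blue: like tube_orange but with a blue cap, in another hole; stays where it is. Origin at its bottom end, z axis to the cap
- tube_yellow: shorter tube (83 mm long, 12 mm in diameter) with a yellow cap 16.4 mm in diameter, in the remaining hole; stays where it is. Origin at its bottom end, z axis to the cap
- wipes_carton: tall closed white carton 71 (x) x 63 (y) x 170 (z) mm with a small blue square, 0.14 to 0.28 kg, standing right in front of the stand's holes. Origin at the centre of its underside, z up. It can be grasped across its 63 mm width near the top
- parking_mat: blue square mat 140 x 140 x 3 mm fixed on the worktop at the left. Origin at the centre of its underside, its x and y axes along its edges. A small pipette stand (fixed, about 0.2 m tall) stands behind it, at about x = 0.57, y = 0.26 m: carry the carton past in front of it
- reagent_bottle: white reagent bottle with a green cap, 33 mm in diameter and 67 mm tall, loose, behind the stand; leave it alone. Origin at the centre of its underside

How it is judged:
On the way, in this order (a step that is already met when the one before it is completed fails the run):
1. the carton stands upright on the blue mat, let go, while the orange tube is still in its hole (x of wipes_carton in the frame of parking_mat between -0.042 and 0.042 m and y of wipes_carton in the frame of parking_mat between -0.042 and 0.042 m and height (world z) of wipes_carton below 0.01 m and angle between wipes_carton's own z axis and vertical below 0.1 rad and contact force between wipes_carton and the fingers below 0.1 N and linear speed of wipes_carton below 0.02 m/s and distance of tube_orange from where it was at the start of the episode below 0.015 m), for 0.2 s.
2. the orange tube is out of its hole and off the stand, held by the fingers (distance of tube_orange from where it was at the start of the episode above 0.055 m and contact force between tube_orange and slant_stand below 0.05 N and contact force between tube_orange and the fingers above 1 N), for 0.1 s.
At the end, for the whole second after the job is handed in: Fingers hold the orange tube (over 1 N), still, cap up within 0.2 rad of vertical, bottom end over 145 mm up, touching neither stand nor carton; carton upright and released on the mat, centre within 42 mm along each edge; other tubes within 15 mm of their start (height (world z) of tube_orange above 0.145 m and angle between tube_orange's own z axis and vertical below 0.2 rad and contact force between tube_orange and the fingers above 1 N and contact force between tube_orange and slant_stand below 0.05 N and contact force between tube_orange and wipes_carton below 0.05 N and linear speed of tube_orange below 0.03 m/s and x of wipes_carton in the frame of parking_mat between -0.042 and 0.042 m and y of wipes_carton in the frame of parking_mat between -0.042 and 0.042 m and height (world z) of wipes_carton below 0.01 m and angle between wipes_carton's own z axis and vertical below 0.1 rad and contact force between wipes_carton and the fingers below 0.1 N and distance of each of tube_blue, tube_yellow from where it was at the start of the episode below 0.015 m); the arm keeps its last pose, push and grip.
It fails at once if the carton is knocked over (angle between wipes_carton's own z axis and vertical above 0.6 rad).
It fails at once if another tube is drawn out or knocked about (distance of any of tube_blue, tube_yellow from where it was at the start of the episode above 0.02 m).
It fails at once if the reagent bottle is disturbed (distance of reagent_bottle from where it was at the start of the episode above 0.02 m or angle between reagent_bottle's own z axis and vertical above 0.3 rad).
It also fails if it takes over 58 s, if anything falls off the work surface, if the arm or the gripper's body presses on something with over 40 N, if the wrist force passes 120 N, or if a joint passes its speed limit or range.

## Robot

A 7-joint arm with a two-finger parallel gripper is mounted at the origin on a cart in front of the work surface, level with it; the furniture and walls round the work are solid. World frame = base frame: x ahead of the robot, y to its left, z up, the work surface at z = 0. Lengths are in m, angles in rad, forces in N, time in s.
With the tool pointing down it reaches from about 0.4 to 0.875 m from the base axis. Payload 6.5 kg.
Tool frame: the origin (TCP) lies midway between the tips of the shut fingers; the grasp point (between the pads) lies arm.hold_point_z behind it (arm.hold_point_z is the distance from the TCP to the grasp point, in m); z points along the fingers, y is the direction in which the jaws open and shut (so a half turn about z gives the same grasp; the last joint's range is limited). The gripper opens to 88 mm and grips with 3 to 60 N. Pads are 18 mm wide; open, the fingers measure 123 mm over their backs; the gripper's body (75 mm by 187 mm) begins 45 mm behind the grasp point.
Start: joints at [-1.185, 0.536, -0.004, 1.538, 0.003, 1.067, -0.071], TCP at [0.284, 0.585, 0.239] pointing down, gripper open.
Joint ranges: [-2.7, 2.7], [-0.37, 2.16], [-1.27, 1.26], [0.24, 2.4], [-1.31, 4.45], [0.19, 1.91], [-2.76, 2.76]. Speed limits (rad/s): [2.39, 2.39, 3.14, 3.14, 3.14, 3.14, 3.14].

## Interface

Orientations are given as a rotation vector (axis times angle).
In Python, from bench import arm gives the robot as it stands. Calls block until the motion is done:
- arm.reach(position, orientation): joint-space move of the TCP to a pose.
- arm.line_to(position, orientation=None, feed=0.15, max_force=None): straight line of the TCP; orientation=None keeps the orientation; feed is the mean speed in m/s. With max_force (N) it stops when the force on the tool has changed by that much, and returns True; else False.
- arm.move_joints(angles): joint-space move.
- arm.release() and arm.grasp(strength=None): open the fingers fully, or close them until they stop; strength is the grip in N (None keeps the last).
- arm.sleep(seconds).
- arm.solve_ik(position, orientation): joint angles nearest the present ones, or None.
- arm.grab_frame(name): name is "side" or "top"; returns a dict with "image" (400x640x3 uint8, blue, green, red), "z_map" (400x640 float32, m along the optical axis (not along the pixel's ray), 0 where there is no reading), "fx", "fy", "cx", "cy" (pixels), "k1" (the pictures are not rectified: a ray, as slopes to the right and down, at radius r is drawn at 1 + k1 r^2 times it, then the intrinsics apply), "world_from_camera" (4x4, takes a point from camera to world coordinates). Camera axes: x right, y down, z forward; pixel columns grow to the right and rows downward; lengths in m; the calibration is good to about 2 mm. A picture is of the moment at which its call begins.
A pose or a line that the arm cannot do raises arm.MotionError and nothing moves.
- arm.sign_off(): hands the job in, once; it reports no verdict.
Trained networks look in the newest picture that a camera, given by its name, has taken for a name from the list of things; names that differ only in an ending like _2 or _b are one class to them, and where a whole thing is asked for, a point or a joint stands for the part that bears it (a point fixed in the world has none). Each returns a list of dicts, best first, with "conf" (0 to 1); they miss things now and then, are a little off and sometimes report something else, mostly with a low value. They report only what shows in the picture. A call takes as long as a camera call.
- arm.recognise(target, camera): "point" ([x, y, z] in m, in world coordinates, good to about 4 mm: the middle of the surface that is visible of it).
- arm.landmark_of(target, camera): "point" ([x, y, z] in m, in world coordinates, good to about 4 mm: a listed point, or the origin of a listed thing).
Readings, each from a call of its own:
- arm.current_t(): time.
- arm.current_joint_pos(): joint angles.
- arm.current_joint_velocities(): joint speeds.
- arm.current_tau(): joint torques, N m.
- arm.current_ee_pos(): TCP position.
- arm.current_tool_rot(): TCP orientation.
- arm.current_wrist_force(): force on the tool from outside, world axes, zero at the start.
- arm.current_torque(): the same for the moment, N m.
- arm.current_opening(): finger opening in m.
Only numpy, scipy, OpenCV 4.12 (cv2) and the standard library are available. Lean on these libraries where they do the work, as an engineer would, in place of code of your own. Each camera call takes 0.05 s, during which the arm holds its last target.

## Working session

There is one attempt and no reset: what is moved stays moved. The work goes in short steps, each a Python script; the robot and the scene stay as the last script left them, time stands still between calls to the robot, and variables do not carry over. Pictures are saved under pics/ and viewed, and the job is handed in when it is done.

```bash
ls; mkdir -p pics
python3 - <<'E'
from bench import arm
import cv2,numpy as np
for c in("side","top"):
    f=arm.grab_frame(c); cv2.imwrite(f"pics/{c}0.png",f["image"]); np.savez(f"{c}0.npz",**f)
    print(c,f["fx"],f["cx"],f["cy"],f["k1"],np.round(f["world_from_camera"],3).tolist())
    for n in ["slant_stand","stand_mouth","tube_orange","tube_blue","tube_yellow","wipes_carton","parking_mat","reagent_bottle"]:
        for k in ("recognise","landmark_of"):
            try: print(n,k,[(np.round(d["point"],3).tolist(),round(d["conf"],2)) for d in getattr(arm,k)(n,c)[:2]])
            except Exception as e: print(n,k,e)
print(arm.current_t(),arm.hold_point_z,arm.current_tool_rot(),arm.current_ee_pos())
E
```

```text
pics
side 456.5902198438062 308.19943844462495 203.9909243182891 -0.09435807832507147 [[-0.829, -0.35, 0.437, 0.082], [-0.559, 0.486, -0.671, 0.933], [0.023, -0.801, -0.599, 0.761], [0.0, 0.0, 0.0, 1.0]]
slant_stand recognise []
slant_stand landmark_of []
stand_mouth recognise []
stand_mouth landmark_of []
tube_orange recognise [([0.391, 0.338, 0.005], 0.66)]
tube_orange landmark_of []
tube_blue recognise []
tube_blue landmark_of []
tube_yellow recognise []
tube_yellow landmark_of []
wipes_carton recognise [([0.477, 0.011, 0.078], 0.76)]
wipes_carton landmark_of [([0.51, -0.019, 0.001], 0.61)]
parking_mat recognise [([0.39, 0.34, 0.002], 0.73), ([0.773, 0.152, 0.038], 0.65)]
parking_mat landmark_of [([0.414, 0.284, -0.001], 0.53)]
reagent_bottle recognise []
reagent_bottle landmark_of [([0.783, 0.142, 0.001], 0.51)]
top 490.79198506215175 323.64052082547283 198.63157264274022 0.020505702092469165 [[0.113, -0.973, 0.201, 0.4], [-0.994, -0.112, 0.018, 0.157], [0.005, -0.202, -0.979, 1.009], [0.0, 0.0, 0.0, 1.0]]
slant_stand recognise [([0.629, 0.018, 0.059], 0.8)]
slant_stand landmark_of []
stand_mouth recognise [([0.632, 0.018, 0.054], 0.74)]
stand_mouth landmark_of [([0.618, 0.011, 0.058], 0.85)]
tube_orange recognise [([0.59, 0.061, 0.083], 0.73)]
tube_orange landmark_of []
tube_blue recognise [([0.595, -0.039, 0.083], 0.53)]
tube_blue landmark_of []
tube_yellow recognise [([0.601, 0.007, 0.077], 0.65)]
tube_yellow landmark_of [([0.651, 0.009, 0.028], 0.71)]
wipes_carton recognise [([0.5, -0.003, 0.171], 0.77)]
wipes_carton landmark_of [([0.505, -0.014, -0.001], 0.58)]
parking_mat recognise [([0.408, 0.281, 0.003], 0.6)]
parking_mat landmark_of [([0.411, 0.28, -0.003], 0.74)]
reagent_bottle recognise [([0.776, 0.143, 0.045], 0.79)]
reagent_bottle landmark_of [([0.785, 0.145, 0.001], 0.76)]
1.7 0.0187 [7.03583399e-01 3.06173518e+00 4.13803840e-06] [0.28379968 0.58477869 0.23871723]
```

View pics/side0.png

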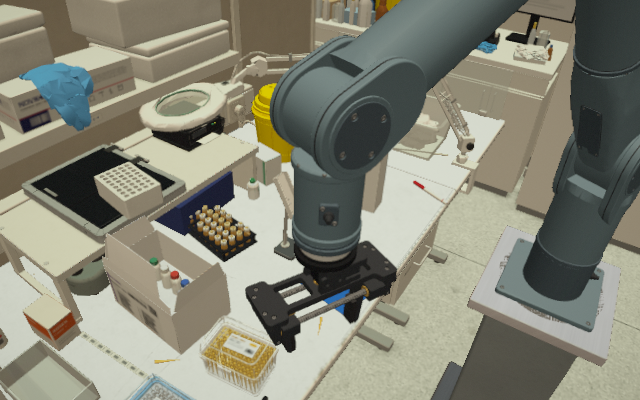

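View pics/top0.png

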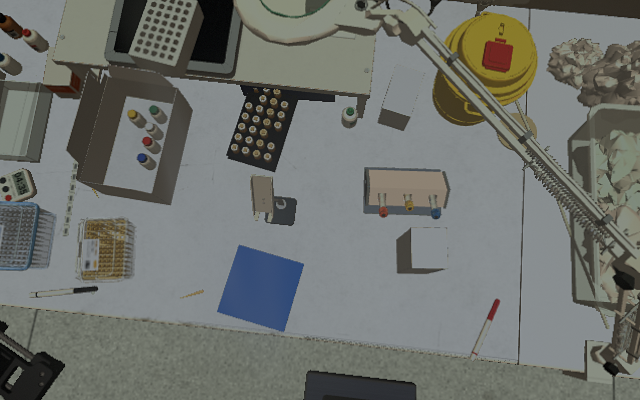

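The top view shows the carton top around (430,250), the stand with its orange (383,211), yellow (408,205) and blue (435,213) caps, and the mat around (260,288). Next I measure them accurately.

```bash
cat > h.py <<'E'
import numpy as np,cv2
from scipy.spatial.transform import Rotation as R
def cloud(f):
    fx,fy,cx,cy,k1=[float(f[k]) for k in("fx","fy","cx","cy","k1")]
    z=f["z_map"];T=np.array(f["world_from_camera"])
    v,u=np.mgrid[0:z.shape[0],0:z.shape[1]]
    K=np.array([[fx,0,cx],[0,fy,cy],[0,0,1]])
    p=cv2.undistortPoints(np.stack([u.ravel(),v.ravel()],1).astype(np.float64)[:,None],K,np.array([k1,0,0,0,0.])).reshape(z.shape+(2,))
    P=np.dstack([p[...,0]*z,p[...,1]*z,z])
    W=P@T[:3,:3].T+T[:3,3]; W[z<=0]=np.nan
    return W
E
python3 - <<'E'
from h import *
f=dict(np.load("top0.npz"));W=cloud(f);im=f["image"];hsv=cv2.cvtColor(im,cv2.COLOR_BGR2HSV)
reg=np.zeros(im.shape[:2],bool)
def rect(m,n):
    P=W[m];P=P[np.isfinite(P).all(1)]
    r=cv2.minAreaRect((P[:,:2]*1000).astype(np.float32));print(n,len(P),r,"z",np.median(P[:,2]),P[:,2].std())
v,u=np.mgrid[0:400,0:640]
box=lambda a,b,c,d:(u>=a)&(u<b)&(v>=c)&(v<d)
m=box(210,310,235,335)&(hsv[...,0]>100)&(hsv[...,0]<130)&(hsv[...,1]>120)&(W[...,2]<.02);rect(m,"mat")
m=box(390,455,220,280)&(W[...,2]>.16)&(W[...,2]<.185);rect(m,"carton")
m=box(355,460,160,225)&(W[...,2]>.078)&(W[...,2]<.09)&(hsv[...,1]<90);rect(m,"stand top")
m=box(355,460,160,225)&(W[...,2]>.015);rect(m,"stand all")
for n,lo,hi in(("or",0,14),("ye",15,30),("bl",95,115)):
    m=box(370,450,195,222)&(hsv[...,0]>=lo)&(hsv[...,0]<=hi)&(hsv[...,1]>130);P=W[m];print(n,m.sum(),np.nanmedian(P,0),np.nanmin(P,0),np.nanmax(P,0))
cv2.imwrite("pics/crop.png",cv2.resize(im[150:290,340:480],None,fx=4,fy=4,interpolation=cv2.INTER_CUBIC))
for x in range(366,448,10): print(x,[f"{W[y,x,2]:.3f}" for y in range(160,226,4)])
E
```

```text
mat 4787 ((411.3422546386719, 281.8284606933594), (139.33543395996094, 138.1729736328125), 80.42277526855469) z 0.002542531405850257 0.0017756574290958974
carton 1525 ((508.0391540527344, -15.14083480834961), (70.56554412841797, 62.632015228271484), 5.242899417877197) z 0.16974555763929167 0.0017823777288906329
stand top 208 ((603.031982421875, 11.940498352050781), (63.31452178955078, 159.5418701171875), 5.035980224609375) z 0.07994193138156208 0.002976888268155067
stand all 3169 ((624.19775390625, 14.450653076171875), (107.08213806152344, 164.14854431152344), 4.342618465423584) z 0.06481806821845726 0.013313236030485665
or 48 [0.57707131 0.06003144 0.09425574] [0.56816899 0.05338618 0.08764494] [0.58556184 0.06705264 0.10092492]
ye 43 [0.59616177 0.00905648 0.08268637] [0.58791687 0.00262796 0.07601736] [0.60498001 0.0157769  0.08851292]
bl 11 [ 0.5821808  -0.04135104  0.09578584] [ 0.57697863 -0.04668642  0.09046304] [ 0.586226   -0.03577677  0.09991299]
366 ['-0.003', '-0.001', '0.043', '0.053', '0.061', '0.063', '0.067', '0.070', '0.070', '0.063', '0.056', '0.049', '0.001', '0.00
[... 617 characters left out ...]
 '0.082', '0.083', '0.003', '-0.000', '-0.003', '0.002']
416 ['-0.002', '0.001', '0.004', '0.046', '0.052', '0.061', '0.075', '0.081', '0.070', '0.062', '0.058', '0.046', '0.003', '0.006', '-0.001', '-0.002', '-0.002']
426 ['0.002', '0.001', '-0.001', '0.044', '0.054', '0.059', '0.069', '0.077', '0.074', '0.062', '0.057', '0.050', '0.002', '0.003', '0.001', '0.001', '0.001']
436 ['-0.003', '-0.003', '0.001', '0.042', '0.050', '0.061', '0.069', '0.075', '0.074', '0.064', '0.056', '0.076', '0.087', '0.097', '0.093', '0.001', '-0.001']
446 ['-0.002', '0.001', '-0.001', '0.002', '0.002', '0.066', '0.071', '0.076', '0.076', '0.066', '0.062', '0.052', '-0.002', '0.002', '0.002', '0.000', '-0.000']
```

View pics/crop.png

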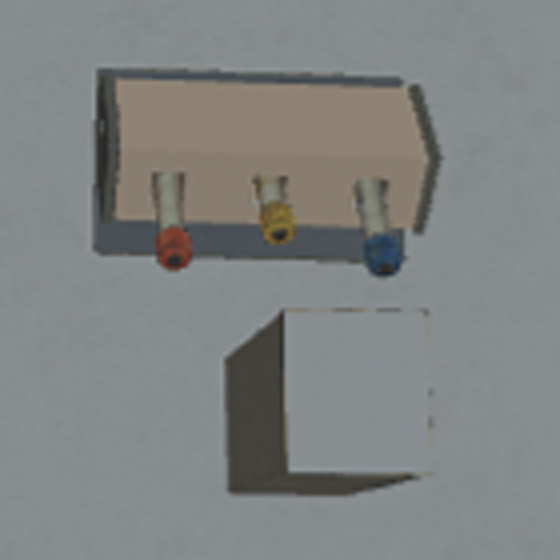

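```bash
cat >> h.py <<'E'
def ori(z,y):
    z=np.array(z,float);z/=np.linalg.norm(z);y=np.array(y,float);y-=z*(y@z);y/=np.linalg.norm(y)
    return R.from_matrix(np.stack([np.cross(y,z),y,z],1)).as_rotvec()
def down(yaw): return ori([0,0,-1],[-np.sin(yaw),np.cos(yaw),0])
C=np.array([.508,-.0151]);CY=.0915
M=np.array([.4113,.2818]);MY=np.deg2rad(-9.58)
SY=.08
d=np.array([-.766*np.cos(SY),-.766*np.sin(SY),.643])
nn=np.array([.643*np.cos(SY),.643*np.sin(SY),.766])
E
python3 - <<'E'
from h import *
from bench import arm
def ik(n,p,o):
    q=arm.solve_ik(np.array(p),o);print(n,None if q is None else np.round(q,2))
ik("above",[*C,.30],down(CY));ik("carton",[*C,.132],down(CY));ik("mat",[*M,.135],down(MY));ik("mid",[.42,0,.2],down(CY))
hp=arm.hold_point_z
cap=np.array([.579,.060,.091])
for s in(1,-1):
    o=ori(-d,s*nn)
    for k in(0,.07,.12): ik(("tube",s,k),cap+d*k-d*hp,o)
    # upright: tool down, tool y = s*(x dir)
    ik("up",[.5,.06,.27],ori([0,0,-1],[s,0.1*s,0]))
E
```

```text
above [-0.36  0.23  0.35  1.85 -0.09  1.07  1.69]
carton [-0.18  0.45  0.15  2.   -0.1   0.69  1.7 ]
mat [-0.68  0.43 -0.01  2.02  0.01  0.69  0.71]
mid [-0.35  0.2   0.27  2.16 -0.08  0.78  1.63]
('tube', 1, 0) None
('tube', 1, 0.07) None
('tube', 1, 0.12) None
up [-0.6   0.26  0.46  1.91 -0.14  1.    0.03]
('tube', -1, 0) [-0.04  0.7  -0.24  2.39  2.87  0.85  0.21]
('tube', -1, 0.07) None
('tube', -1, 0.12) None
up [ 0.63  0.45 -1.07  1.84  0.44  1.11  2.64]
```

```bash
cat > scan.py <<'E'
from h import *
from bench import arm
hp=arm.hold_point_z
g=np.array([.579,.060,.091])
ey=np.array([-np.sin(SY),np.cos(SY),0])
def grasp_pose(b,psi,s,k=0):
    e=-np.cos(psi)*ey-np.sin(psi)*nn
    z=-np.cos(b)*d+np.sin(b)*e
    y=s*np.cross(d,e)
    return g+d*k+z*hp, ori(z,y), z
if __name__=="__main__":
    for bd in (0,15,30,45,60):
        for pd in ((0,) if bd==0 else (-20,0,20,40,60,120,140,160,180)):
            for s in(1,-1):
                ok=[];q0=None
                for k in(0,.03,.07,.11):
                    p,o,z=grasp_pose(np.deg2rad(bd),np.deg2rad(pd),s,k)
                    q=arm.solve_ik(p,o);ok.append(q is not None)
                    if k==.07:q0=q
                fin=[]
                for az in range(0,360,30):
                    a=np.deg2rad(az);b=np.deg2rad(bd)
                    z=np.array([np.sin(b)*np.cos(a),np.sin(b)*np.sin(a),-np.cos(b)])
                    # tube up = Z ; e horizontal ; jaw = s*cross(Z,e)
                    e=np.array([np.cos(a),np.sin(a),0]);y=s*np.cross([0,0,1.],e)
                    if arm.solve_ik(np.array([.5,.06,.27])+z*hp,ori(z,y)) is not None: fin.append(az)
                if sum(ok)>2: print(bd,pd,s,[int(x) for x in ok],"z",np.round(grasp_pose(np.deg2rad(bd),np.deg2rad(pd),s)[2],2),None if q0 is None else np.round(q0,2),"fin",fin,flush=True)
E
time python3 scan.py; python3 -c "
from bench import arm;print(arm.current_t())"
```

```text
30 -20 1 [1, 1, 1, 0] z [ 0.81 -0.41 -0.43] [-0.07  0.91 -0.72  2.39  2.05  1.62 -2.24] fin [0, 30, 60, 90, 120, 150, 180, 210, 240, 270, 300, 330]
30 0 1 [1, 1, 1, 0] z [ 0.7  -0.45 -0.56] [-0.57  0.65 -0.13  2.36  1.81  1.02 -2.56] fin [0, 30, 60, 90, 120, 150, 180, 210, 240, 270, 300, 330]
30 0 -1 [1, 1, 1, 0] z [ 0.7  -0.45 -0.56] [-0.85  0.66  0.2   2.38  1.81  0.83  0.49] fin [0, 30, 60, 90, 120, 150, 180, 210, 240, 270, 300, 330]
30 20 1 [1, 1, 1, 1] z [ 0.59 -0.42 -0.69] [ 0.26  0.88 -1.08  2.26  1.79  1.45 -2.44] fin [0, 30, 60, 90, 120, 150, 180, 210, 240, 270, 300, 330]
30 20 -1 [1, 1, 1, 1] z [ 0.59 -0.42 -0.69] [-0.83  0.57  0.26  2.32  1.62  0.62  0.48] fin [0, 30, 60, 90, 120, 150, 180, 210, 240, 270, 300, 330]
30 40 1 [1, 1, 1, 1] z [ 0.49 -0.35 -0.8 ] [-0.98  0.55  0.56  2.29  1.28  0.3  -2.55] fin [0, 30, 60, 90, 120, 150, 180, 210, 240, 270, 300, 330]
30 40 -1 [1, 1, 1, 1] z [ 0.49 -0.35 -0.8 ] [-0.79  0.5   0.33  2.28  1.36  0.43  0.54] fin [0, 30, 60, 90, 120, 150, 180, 210, 240, 270, 300, 330]
30 60 1 [1, 1, 1, 1] z [ 0.4  -0.22 -0.89] [-0.83  0.48  0.51  2.25  
[... 5563 characters left out ...]
, 150, 240, 270, 300]
60 140 -1 [1, 1, 1, 1] z [-0.03  0.66 -0.75] [ 0.35  0.68 -0.21  1.89 -0.76  0.92  1.88] fin [60, 90, 120, 150, 240, 270, 300]
60 160 1 [1, 1, 1, 1] z [ 0.13  0.83 -0.55] [ 0.17  0.77  0.18  1.98 -1.26  1.2  -0.94] fin [60, 90, 120, 150, 240, 270, 300]
60 160 -1 [1, 1, 1, 1] z [ 0.13  0.83 -0.55] [ 0.79  0.86 -0.63  1.95 -0.77  0.78  1.83] fin [60, 90, 120, 150, 240, 270, 300]
60 180 1 [1, 1, 1, 1] z [ 0.31  0.89 -0.32] [ 0.68  0.91 -0.36  2.04 -1.29  1.01 -0.93] fin [60, 90, 120, 150, 240, 270, 300]
60 180 -1 [1, 1, 1, 1] z [ 0.31  0.89 -0.32] [ 0.72  0.92 -0.41  2.04 -1.26  0.97  2.19] fin [60, 90, 120, 150, 240, 270, 300]
1.7
real	0m17.659s
user	0m1.830s
sys	0m0.135s
```

Run:
```python
from h import *
from bench import arm
arm.line_to(np.array([.40,.30,.27]),down(0),feed=.35)
arm.line_to(np.array([*C,.26]),down(CY),feed=.3)
arm.line_to(np.array([*C,.132]),down(CY),feed=.15,max_force=15)
print(arm.current_ee_pos(),arm.current_t(),arm.current_wrist_force())
arm.grasp(30);arm.sleep(.2)
print(arm.current_opening(),arm.current_wrist_force(),arm.current_ee_pos())
f=arm.grab_frame("top");cv2.imwrite("pics/t1.png",f["image"])
arm.line_to(np.array([*C,.20]),feed=.12)
print(arm.current_opening(),arm.current_wrist_force(),arm.current_t())
f=arm.grab_frame("side");cv2.imwrite("pics/s1.png",f["image"])
```

```text
[ 0.50861854 -0.01494396  0.13272488] 4.9917 [-0.5239492   0.44702355 -0.3846197 ]
0.06240714057162156 [ 0.13189949 -0.27071567  4.96961215] [ 0.50833808 -0.01520966  0.13236151]
0.06185226216278898 [ 0.41244084  0.18509975 -3.28418131] 6.4667
```

View pics/s1.png

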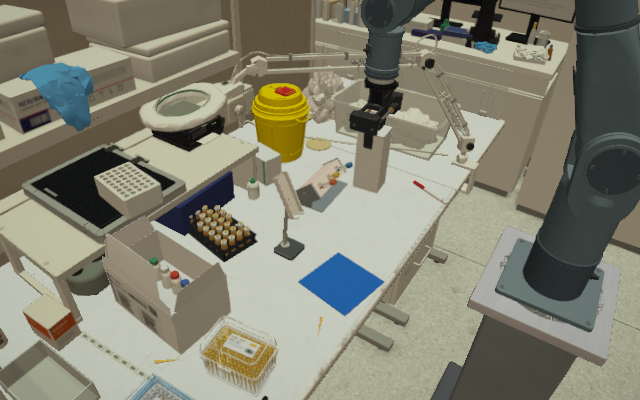

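The carton is held at (372,155), lifted and vertical. The mat is clear at (341,283).

Run:
```python
from h import *
from bench import arm
arm.line_to(np.array([.44,0,.20]),down(CY),feed=.15)
arm.line_to(np.array([.413,.15,.20]),down(0),feed=.2)
arm.line_to(np.array([*M,.20]),down(MY),feed=.2)
arm.line_to(np.array([*M,.145]),feed=.12)
print(arm.line_to(np.array([*M,.133]),feed=.03,max_force=6))
print(arm.current_ee_pos(),arm.current_wrist_force(),arm.current_t())
arm.release();arm.sleep(.3)
arm.line_to(np.array([*M,.26]),feed=.2)
arm.line_to(np.array([.42,.12,.28]),feed=.3)
f=arm.grab_frame("top");cv2.imwrite("pics/t2.png",f["image"]);np.savez("top2.npz",**f)
f2=arm.grab_frame("side");cv2.imwrite("pics/s2.png",f2["image"]);np.savez("side2.npz",**f2)
print(arm.current_t())
W=cloud(f)
v,u=np.mgrid[0:400,0:640]
m=(u>190)&(u<330)&(v>200)&(v<340)&(W[...,2]>.16)&(W[...,2]<.185)
P=W[m];print(cv2.minAreaRect((P[:,:2]*1000).astype(np.float32)),np.median(P[:,2]))
```

```text
True
[0.41168581 0.28171611 0.13495831] [ 0.28466198 -1.12443867  3.52446695] 9.8417
12.2667
((467.155517578125, 274.4344787597656), (63.894920349121094, 184.5601043701172), 82.83666229248047) 0.172598727242936
```

View pics/t2.png

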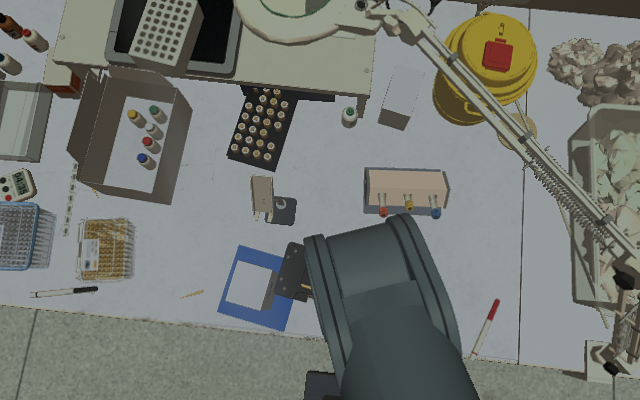

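View pics/s2.png

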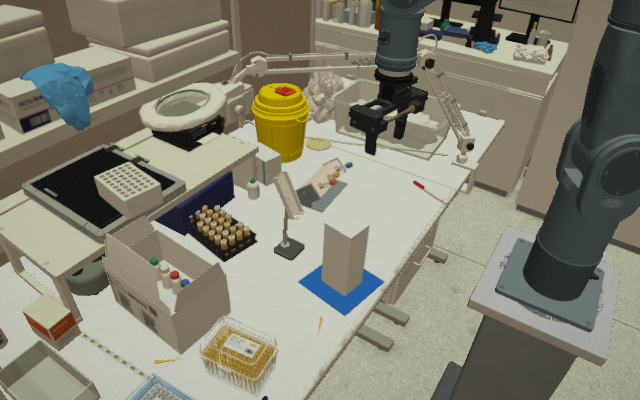

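The carton stands upright in the middle of the mat, at (345,258) in the side view and (250,285) in the top view. All three caps now show in the side view too, around (333,182), (336,174) and (348,165). I refine the orange cap from both cameras.

Run:
```python
from h import *
for n,b in(("top2",(370,450,190,222)),("side2",(300,370,150,215))):
    f=dict(np.load(n+".npz"));W=cloud(f);im=f["image"];hsv=cv2.cvtColor(im,cv2.COLOR_BGR2HSV)
    v,u=np.mgrid[0:400,0:640];box=(u>=b[0])&(u<b[1])&(v>=b[2])&(v<b[3])
    cam=np.array(f["world_from_camera"])[:3,3]
    for c,lo,hi in(("or",0,13),("ye",14,30),("bl",95,115)):
        m=box&(hsv[...,0]>=lo)&(hsv[...,0]<=hi)&(hsv[...,1]>130)&(W[...,2]>.05);P=W[m]
        print(n,c,m.sum(),np.median(u[m]),np.median(v[m]),np.round(np.nanmedian(P,0),4),np.round(np.nanmin(P,0),3),np.round(np.nanmax(P,0),3))
    # tube line fit: whitish pixels? block edges
    cv2.imwrite(f"pics/{n}c.png",cv2.resize(im[b[2]-20:b[3]+20,b[0]-20:b[1]+20],None,fx=5,fy=5,interpolation=cv2.INTER_CUBIC))
    # foot/stand rect via higher points
    if n=="side2":
        m=(u>280)&(u<360)&(v>150)&(v<215)&(W[...,2]>.005)&(W[...,0]>.55)
        P=W[m];print(cv2.minAreaRect((P[:,:2]*1000).astype(np.float32)))
```

```text
top2 or 56 383.0 211.0 [0.5764 0.0603 0.094 ] [0.568 0.052 0.084] [0.586 0.067 0.099]
top2 ye 47 409.0 205.0 [0.5955 0.0097 0.082 ] [0.588 0.002 0.074] [0.606 0.016 0.09 ]
top2 bl 16 436.5 214.0 [ 0.5823 -0.0402  0.0958] [ 0.577 -0.046  0.088] [ 0.59  -0.035  0.101]
side2 or 30 332.0 182.0 [0.5732 0.0634 0.0913] [0.565 0.013 0.061] [0.604 0.069 0.097]
side2 ye 29 335.0 175.0 [0.5947 0.0137 0.0787] [ 0.587 -0.023  0.061] [0.616 0.018 0.085]
side2 bl 13 349.0 165.0 [ 0.5793 -0.0348  0.0896] [ 0.575 -0.039  0.084] [ 0.589 -0.031  0.096]
((629.507568359375, 48.621063232421875), (198.9004364013672, 492.84271240234375), 37.09738540649414)
```

View pics/side2c.png

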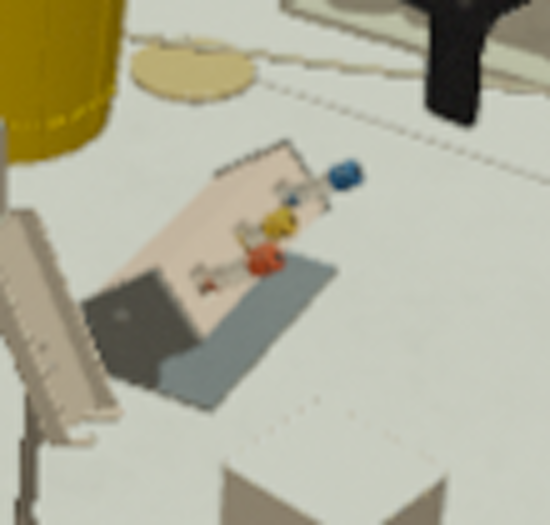

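```bash
sed -i 's/^SY=.*/SY=.068/' h.py; sed -i 's/^g=.*/g=np.array([.577,.0595,.0900])/' scan.py
python3 - <<'E'
from scan import *
b,ps=np.deg2rad(40),np.deg2rad(30)
p,o,z=grasp_pose(b,ps,-1)
pre=p-z*.09
print(z,pre,p,np.round(arm.current_joint_pos(),2),np.round(arm.solve_ik(pre,o),2),arm.solve_ik(p,o))
arm.line_to(pre,o,feed=.15)
print(arm.current_t(),np.round(arm.current_joint_pos(),2),arm.current_ee_pos())
for c in("top","side"):
    f=arm.grab_frame(c);cv2.imwrite(f"pics/{c}3.png",f["image"])
a=cv2.imread("pics/top3.png")[120:300,300:500];s=cv2.imread("pics/side3.png")[80:260,250:450]
cv2.imwrite("pics/p3.png",cv2.resize(np.hstack([a,s]),None,fx=2,fy=2,interpolation=cv2.INTER_CUBIC))
E
```

```text
[ 0.41707972 -0.52955469 -0.73875423] [0.54726222 0.09725725 0.14267318] [0.58479939 0.04959733 0.0761853 ] [-0.55  0.12  0.18  2.03 -0.02  1.    1.05] [-0.84  0.58  0.2   2.07  0.99  0.78  0.93] [-0.87186222  0.76035945  0.40780394  2.0607568   1.04811338  0.53706588
  0.87533232]
13.675 [-0.87  0.58  0.24  2.07  0.97  0.76  0.94] [0.54749902 0.09767138 0.14297258]
```

View pics/p3.png

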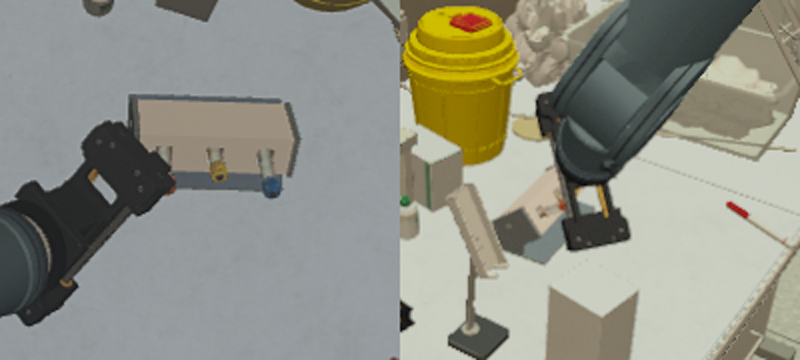

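The gripper is above and to the left of the orange tube, jaws straddling it, and clear of the carton and the pipette stand. I advance and grasp.

Run:
```python
from scan import *
b,ps=np.deg2rad(40),np.deg2rad(30)
p,o,z=grasp_pose(b,ps,-1)
print(arm.line_to(p,o,feed=.07,max_force=6),arm.current_ee_pos(),p)
arm.grasp(12);arm.sleep(.2)
print(arm.current_opening(),arm.current_wrist_force(),arm.current_t())
for c in("top","side"):
    f=arm.grab_frame(c);cv2.imwrite(f"pics/{c}4.png",f["image"])
a=cv2.imread("pics/top4.png")[120:300,300:500];s=cv2.imread("pics/side4.png")[80:260,250:450]
cv2.imwrite("pics/p4.png",cv2.resize(np.hstack([a,s]),None,fx=2,fy=2,interpolation=cv2.INTER_CUBIC))
```

```text
False [0.58491072 0.0500444  0.07641602] [0.58479939 0.04959733 0.0761853 ]
0.01574811363355463 [-1.02135174 -0.15329078 -0.4426579 ] 16.5
```

View pics/p4.png

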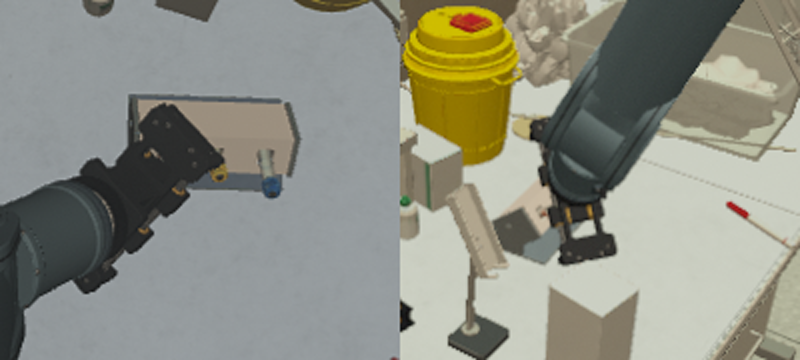

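The opening of 15.7 mm matches the 16.4 mm cap, since the carton also read 0.6 mm small. I draw the tube out along the axis.

Run:
```python
from scan import *
b,ps=np.deg2rad(40),np.deg2rad(30)
arm.grasp(20)
p0=np.array(arm.current_ee_pos())
for k in(.02,.04,.06,.08):
    r=arm.line_to(p0+d*k,feed=.06,max_force=15)
    print(r,arm.current_opening(),np.round(arm.current_wrist_force(),1),np.round(arm.current_joint_pos(),2))
    if r: break
arm.sleep(.2);print(arm.current_t())
for c in("top","side"):
    f=arm.grab_frame(c);cv2.imwrite(f"pics/{c}5.png",f["image"])
a=cv2.imread("pics/top5.png")[120:300,300:500];s=cv2.imread("pics/side5.png")[80:260,250:450]
cv2.imwrite("pics/p5.png",cv2.resize(np.hstack([a,s]),None,fx=2,fy=2,interpolation=cv2.INTER_CUBIC))
```

```text
False 0.015715186756714995 [ 0.2  1.2 -0.4] [-0.82  0.7   0.31  2.09  1.11  0.61  0.83]
False 0.015507964781332968 [-0.8  0.4  0.3] [-0.83  0.66  0.31  2.13  1.1   0.62  0.83]
False 0.015523595651804334 [ 0.1 -0.7  0.3] [-0.85  0.62  0.31  2.16  1.1   0.64  0.83]
False 0.015520973760994457 [ 0.3 -0.5  0.4] [-0.87  0.57  0.31  2.19  1.09  0.66  0.84]
18.95
```

View pics/p5.png

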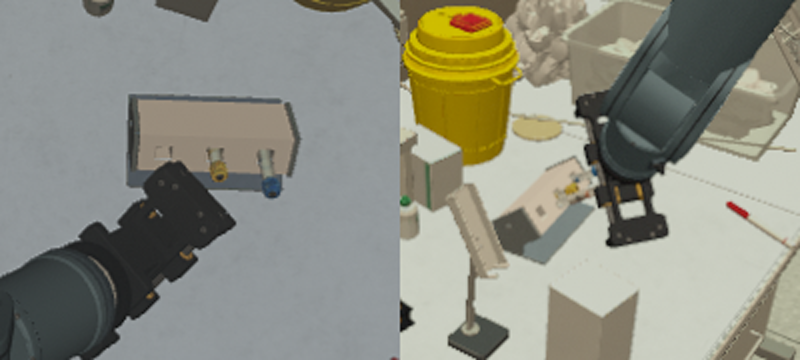

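Run:
```python
from scan import *
R0=R.from_rotvec(arm.current_tool_rot());p0=np.array(arm.current_ee_pos())
ax=np.cross(d,[0,0,1]);ax/=np.linalg.norm(ax)
R1=R.from_rotvec(ax*np.arccos(d[2]/np.linalg.norm(d)))*R0
z1=R1.apply([0,0,1]);print("z1",z1,"p0",p0)
arm.line_to(p0+[-.01,0,.10],feed=.15)
for x,y in((.49,.05),(.52,.05),(.47,.1),(.5,0)):
    t=np.array([x,y,.29])+z1*hp
    q=arm.solve_ik(t,R1.as_rotvec());print(x,y,None if q is None else np.round(q,2))
    if q is None: continue
    try: arm.line_to(t,R1.as_rotvec(),feed=.06);break
    except arm.MotionError as e: print(e)
arm.sleep(.3)
print(arm.current_t(),arm.current_opening(),arm.current_ee_pos(),np.round(arm.current_wrist_force(),1))
for c in("top","side"):
    f=arm.grab_frame(c);cv2.imwrite(f"pics/{c}6.png",f["image"]);np.savez(f"{c}6.npz",**f)
```

```text
z1 [-0.28283315 -0.57731806 -0.76596949] p0 [0.52374318 0.04539154 0.12751508]
0.49 0.05 [-0.6   0.54  0.22  1.67  0.33  1.5   2.18]
21.6667 0.01566843007639232 [0.48462831 0.03926838 0.27578044] [0.1 0.5 0.2]
```

```bash
python3 -c "
import cv2,numpy as np
a=cv2.imread('pics/top6.png')[120:320,250:450];s=cv2.imread('pics/side6.png')[60:260,250:450]
cv2.imwrite('pics/p6.png',cv2.resize(np.hstack([a,s]),None,fx=2,fy=2,interpolation=cv2.INTER_CUBIC))"
```

```text
(no output)
```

View pics/p6.png

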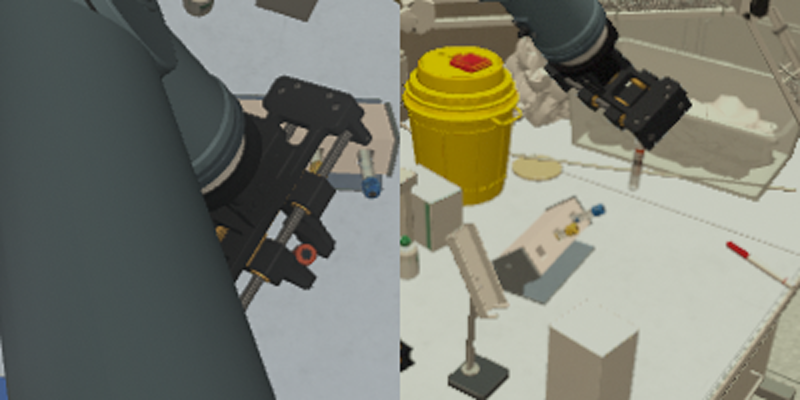

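The tube hangs almost vertical, cap up in the fingers, at (568,142) in the side view. I measure its tilt and its bottom height.

Run:
```python
from h import *
for n in("side6","top6"):
    f=dict(np.load(n+".npz"));W=cloud(f);v,u=np.mgrid[0:400,0:640]
    m=(np.hypot(W[...,0]-.49,W[...,1]-.05)<.035)&(W[...,2]>.10)&(W[...,2]<.272)
    P=W[m];print(n,len(P))
    if len(P)<10: continue
    print(np.c_[P.min(0),P.max(0)].round(3).tolist())
    o=np.argsort(P[:,2]);Q=P[o]
    for a in np.arange(.17,.28,.012):
        s=Q[(Q[:,2]>=a)&(Q[:,2]<a+.012)]
        if len(s):print(round(a,3),len(s),np.median(s,0).round(4))
    if n=="side6":
        im=f["image"];ys,xs=np.where(m);print(ys.min(),ys.max(),xs.min(),xs.max())
        cv2.imwrite("pics/c6.png",cv2.resize(im[110:180,530:610],None,fx=6,fy=6,interpolation=cv2.INTER_CUBIC))
```

```text
side6 124
[[0.483, 0.496], [0.047, 0.06], [0.198, 0.266]]
0.194 13 [0.4876 0.0548 0.2016]
0.206 25 [0.4876 0.055  0.2117]
0.218 22 [0.4872 0.0547 0.2243]
0.23 20 [0.488  0.0541 0.2358]
0.242 27 [0.488  0.0552 0.2478]
0.254 17 [0.49   0.0551 0.2588]
129 155 365 371
top6 1
```

View pics/c6.png

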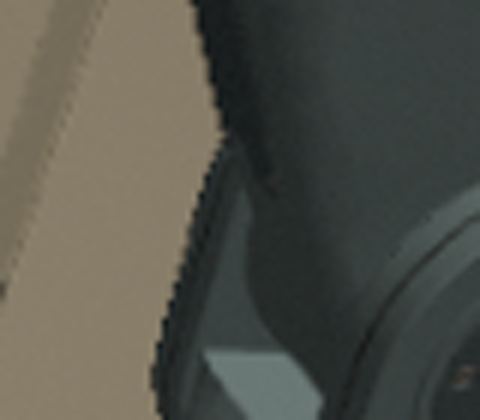

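That crop missed: the tube is at u≈368. The depth is clear, though. The tube is within about 0.03 rad of vertical and its bottom is about 0.197 m up. One last check of the carton and tubes, then I hand in.

Run:
```python
from h import *
from bench import arm
f=arm.grab_frame("side");W=cloud(f);cv2.imwrite("pics/s7.png",f["image"])
v,u=np.mgrid[0:400,0:640]
m=(np.hypot(W[...,0]-.41,W[...,1]-.28)<.08)&(W[...,2]>.164)&(W[...,2]<.18)
r=cv2.minAreaRect((W[m][:,:2]*1000).astype(np.float32));print(m.sum(),r)
c=np.array(r[0])/1000-M;a=MY;print("offset in mat",np.cos(a)*c[0]+np.sin(a)*c[1],-np.sin(a)*c[0]+np.cos(a)*c[1])
for n in("tube_blue","tube_yellow","reagent_bottle"): print(n,[(np.round(x["point"],3),round(x["conf"],2)) for x in arm.recognise(n,"side")[:1]])
print(arm.current_opening(),np.abs(arm.current_joint_velocities()).max(),arm.current_t())
arm.sign_off()
```

```text
811 ((409.2891540527344, 282.25531005859375), (67.26090240478516, 73.0206069946289), 82.78547668457031)
offset in mat -0.002058577848013396 0.00011430624112358144
tube_blue [(array([ 0.598, -0.036,  0.078]), 0.46)]
tube_yellow [(array([0.596, 0.01 , 0.073]), 0.56)]
reagent_bottle [(array([0.774, 0.151, 0.036]), 0.79)]
0.015693083561128276 0.0019787840299197094 21.9667
the job is handed in; nothing more can be done
```

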